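# Tally three cells on the counter

## Task

Record three cells on the cell tally counter with closed fingers: press its middle key fully down and let it spring back, then the key at the left end of the row (the end away from the knob), then the key at the right end next to the knob, letting each one up before the next. Do not press the other two keys, do not lift the counter or shove it out of place, leave the things around it alone, and finish with all keys up and the hand clear.

Things in the scene. Friction and masses are not known exactly. Their poses are not given: they have to be found in the camera images.
- counter: grey cell tally counter, loose on the table (0.42 kg), 90 mm deep (its x), 163 mm long (y), 45 mm high at the back. Origin: centre of underside; +x from the keys to the raised display at the back, +y to the user's left along the row of five keys, z up; a black knob sticks out of the right (-y) end. Casing: 22 mm high front rim 6 mm wide; behind the keys it slopes from 22 to 29 mm over 25 mm
- key1_top (a point): middle of the top face of the key at the left end of the row (x -28, y +62, z 26 mm in the counter's frame when up); moves with the key. The key is 22 mm (x) by 20 mm (y), 28 mm from the next, so 8 mm gaps; its top slopes up 8 degrees to the back: 25 mm high at the front edge, 28 mm at the back. Axes parallel to the counter's
- key2_top (a point): middle of the top face of the second key from the left (x -28, y +34, z 26 mm in the counter's frame when up); moves with the key. The key is 22 mm (x) by 20 mm (y), 28 mm from the next, so 8 mm gaps; its top slopes up 8 degrees to the back: 25 mm high at the front edge, 28 mm at the back. Axes parallel to the counter's
- key3_top (a point): middle of the top face of the middle key (third from either end) (x -28, y +6, z 26 mm in the counter's frame when up); moves with the key. The key is 22 mm (x) by 20 mm (y), 28 mm from the next, so 8 mm gaps; its top slopes up 8 degrees to the back: 25 mm high at the front edge, 28 mm at the back. Axes parallel to the counter's
- key4_top (a point): middle of the top face of the fourth key from the left, second from the knob end (x -28, y -22, z 26 mm in the counter's frame when up); moves with the key. The key is 22 mm (x) by 20 mm (y), 28 mm from the next, so 8 mm gaps; its top slopes up 8 degrees to the back: 25 mm high at the front edge, 28 mm at the back. Axes parallel to the counter's
- key5_top (a point): middle of the top face of the key at the right end of the row, the one nearest the knob (x -28, y -50, z 26 mm in the counter's frame when up); moves with the key. The key is 22 mm (x) by 20 mm (y), 28 mm from the next, so 8 mm gaps; its top slopes up 8 degrees to the back: 25 mm high at the front edge, 28 mm at the back. Axes parallel to the counter's
- counter_key1 (a joint): how far the key at the left end of the row is pressed down: 0 = up, 0.0035 m = fully down at its stop; a spring of 2.3 N/mm (about 8 N fully down) brings it back up when let go
- counter_key2 (a joint): how far the second key from the left is pressed down: 0 = up, 0.0035 m = fully down at its stop; a spring of 2.3 N/mm (about 8 N fully down) brings it back up when let go
- counter_key3 (a joint): how far the middle key (third from either end) is pressed down: 0 = up, 0.0035 m = fully down at its stop; a spring of 2.3 N/mm (about 8 N fully down) brings it back up when let go
- counter_key4 (a joint): how far the fourth key from the left, second from the knob end is pressed down: 0 = up, 0.0035 m = fully down at its stop; a spring of 2.3 N/mm (about 8 N fully down) brings it back up when let go
- counter_key5 (a joint): how far the key at the right end of the row, the one nearest the knob is pressed down: 0 = up, 0.0035 m = fully down at its stop; a spring of 2.3 N/mm (about 8 N fully down) brings it back up when let go
- marker: felt marker lying on the table, 131 mm long (its y), 16 mm high, in front of the counter; origin under its middle; leave alone
- timer: white digital timer lying on the table, 62 mm square, 20 mm high, to the right of the counter; origin under its middle; leave alone
- petri_dish: clear round dish, 59 mm across, 14 mm high, to the right of the counter; origin under its middle; leave alone
- oil_bottle: small brown dropper bottle, 30 mm across, 91 mm high, behind the left end of the counter; origin under its middle; leave alone

How it is judged (in metres and radians):
On the way, in this order (a step that is already met when the one before it is completed fails the run):
1. the middle key is pressed down (value of joint counter_key3 above 0.002 m), for 0.05 s.
2. the left-end key is pressed down (value of joint counter_key1 above 0.002 m), for 0.05 s.
3. the right-end key by the knob is pressed down (value of joint counter_key5 above 0.002 m), for 0.05 s.
At the end, for the whole second after the job is handed in: middle, left-end and right-end keys were pressed at least 2 mm of their 3.5 mm in that order, one at a time; all five keys are up again (within 1 mm), the counter stands flat within 15 mm of where it was, and the marker, timer, dish and bottle are within 15 mm of where they were (value of joint each of counter_key1, counter_key2, counter_key3, counter_key4, counter_key5 below 0.001 m and distance of each of counter, marker, timer, petri_dish, oil_bottle from where it was at the start of the episode below 0.015 m and angle between counter's own z axis and vertical below 0.05 rad and linear speed of counter below 0.01 m/s); the robot touches nothing.
It fails at once if one of the two other keys (second or fourth) is pressed more than 1.5 mm (value of joint any of counter_key2, counter_key4 above 0.0015 m).
It fails at once if two keys are down together (each more than 1.5 mm) (value of joint each of counter_key1, counter_key3 above 0.0015 m or value of joint each of counter_key1, counter_key5 above 0.0015 m or value of joint each of counter_key3, counter_key5 above 0.0015 m).
It fails at once if the counter is lifted, tipped or shoved more than 15 mm (height (world z) of counter above 0.006 m or angle between counter's own z axis and vertical above 0.1 rad or distance of counter from where it was at the start of the episode above 0.015 m).
It fails at once if the marker, timer, dish or bottle is moved more than 15 mm (distance of any of marker, timer, petri_dish, oil_bottle from where it was at the start of the episode above 0.015 m).
It also fails if it takes over 42 s, if anything falls off the work surface, if the arm or the gripper's body presses on something with over 40 N, if the wrist force passes 120 N, or if a joint passes its speed limit or range.

## Robot

A 7-joint arm with a two-finger parallel gripper is mounted at the origin on a cart in front of the work surface, level with it; the furniture and walls round the work are solid. World frame = base frame: x ahead of the robot, y to its left, z up, the work surface at z = 0. Lengths are in mm, angles in degrees, forces in N, time in s.
With the tool pointing down it reaches from about 400 to 850 mm from the base axis. Payload 10.4 kg.
Tool frame: the origin (TCP) lies on the centre line of the jaws, within the pads' length; the fingertips stand 25 mm ahead of it and the grasp point (between the pads) lies 6 mm ahead of it (r.finger_overhang is the z of the fingertips in the tool frame, in mm); z points along the fingers, y is the line along which they close (so a half turn about z gives the same grasp; the last joint's range is limited). The gripper opens to 87 mm and grips with 3 to 60 N. Pads are 19 mm wide; open, the fingers measure 117 mm over their backs; the gripper's body (75 mm by 190 mm) begins 51 mm behind the grasp point.
Start: joints at [70.955, 19.034, -3.707, 83.658, 1.238, 77.344, -5.071], TCP at [190.563, -595.26, 247.576] pointing down, gripper open.
Joint ranges: [-148.97, 148.97], [-28.65, 121.19], [-84.17, 76.75], [9.2, 138.47], [-72.65, 252.65], [3.7, 117.97], [-149.18, 149.18]. Speed limits (degrees/s): [127.2, 127.2, 159.86, 159.86, 180, 180, 180].

## Interface

Orientations are given as a 3x3 rotation matrix whose columns are the frame's x, y, z axes.
In Python, from rig import r gives the robot as it stands. The module is installed in compiled form; this text tells all that it offers. Calls block until the motion is done:
- r.move_to(position, orientation): joint-space move of the TCP to a pose.
- r.line_to(position, feed=150, frame=None): straight line of the TCP; frame=None keeps the orientation; feed is the mean speed in mm/s.
- r.movej(angles): joint-space move.
- r.gripper_open() and r.gripper_close(): open the fingers fully, or close them until they stop; the grip force is fixed at half the most.
- r.pause(seconds).
- r.inverse_kinematics(position, orientation): joint angles nearest the present ones, or None.
- r.snapshot(name): name is "scene" or "top" or "wrist"; returns the picture (480x640x3 uint8, blue, green, red); there is no depth.
- r.camera_info(name): a dict with "vfov" (degrees; the focal length in pixels is half the picture's height over the tangent of half this angle, whatever the lens; pixels are square), "cx", "cy" (the principal point, pixels), "k1" (the pictures are not rectified: a ray, as slopes to the right and down, at radius r is drawn at 1 + k1 r^2 times it, then the intrinsics apply), "extrinsics" (4x4, takes a point from camera to world coordinates). Camera axes: x right, y down, z forward; pixel columns grow to the right and rows downward; lengths in mm; the calibration is good to about 2 mm. A picture is of the moment at which its call begins: read the wrist's pose just before it. camera_info takes no time and is no camera call; for the wrist camera it gives the pose at the moment of the call.
A pose or a line that the arm cannot do raises r.Unreachable and nothing moves.
- r.sign_off(): hands the job in; it is judged then, once.
Readings, each from a call of its own:
- r.current_time_s(): time.
- r.current_q(): joint angles.
- r.current_joint_velocities(): joint speeds.
- r.current_effort(): joint torques, N m.
- r.current_tool_pos(): TCP position.
- r.current_tool_rot(): TCP orientation.
- r.current_ft_force(): force on the tool from outside, world axes, zero at the start.
- r.current_wrist_torque(): the same for the moment, N m.
- r.current_opening(): finger opening in mm.
- r.current_finger_force(): force on a finger pad.
Only numpy, scipy, OpenCV 4.12 (cv2) and the standard library are available. Lean on these libraries where they do the work, as an engineer would, in place of code of your own. Each camera call takes 0.05 s, during which the arm holds its last target. There are 200 camera calls.

## Working session

There is one attempt and no reset: what is moved stays moved. The work goes in short steps, each a Python script; the robot and the scene stay as the last script left them, time stands still between calls to the robot, and variables do not carry over. Pictures are saved under pics/ and viewed, at most 10 in all, crops included, and the job is handed in when it is done.

```bash
mkdir -p pics; python3 - <<'E'
from rig import r
import cv2
for n in("scene","top"):
    im=r.snapshot(n); cv2.imwrite(f"pics/{n}0.png",im)
    c=r.camera_info(n); print(n,c)
print(r.current_time_s(), r.current_tool_rot(), r.finger_overhang, r.current_opening())
E
```

```text
scene {'vfov': 48.461167617769476, 'cx': 325.64504207359687, 'cy': 233.735676217242, 'k1': -0.08066170418241818, 'extrinsics': array([[-8.66369003e-01, -3.42891910e-01,  3.63083860e-01,
         1.14859836e+02],
       [-4.99294737e-01,  6.09954845e-01, -6.15353437e-01,
         4.63088319e+02],
       [-1.04650442e-02, -7.14409004e-01, -6.99650097e-01,
         7.17887019e+02],
       [ 0.00000000e+00,  0.00000000e+00,  0.00000000e+00,
         1.00000000e+00]])}
top {'vfov': 52.99047427952677, 'cx': 312.5312385815252, 'cy': 243.88894593387784, 'k1': -0.11786977846051414, 'extrinsics': array([[ 1.25954123e-02, -9.82134883e-01,  1.87756295e-01,
         3.18121241e+02],
       [-9.99667704e-01, -1.65917130e-02, -1.97280904e-02,
        -1.26317311e+02],
       [ 2.24908444e-02, -1.87445421e-01, -9.82017503e-01,
         9.55121510e+02],
       [ 0.00000000e+00,  0.00000000e+00,  0.00000000e+00,
         1.00000000e+00]])}
0.1 [[ 9.52390337e-01  3.04881065e-01 -4.27666714e-04]
 [ 3.04881360e-01 -9.52389627e-01  1.16361148e-03]
 [-5.25422345e-05 -1.23859994e-03 -9.99999232e-01]] 25.0 87.16541255977039
```

View pics/top0.png

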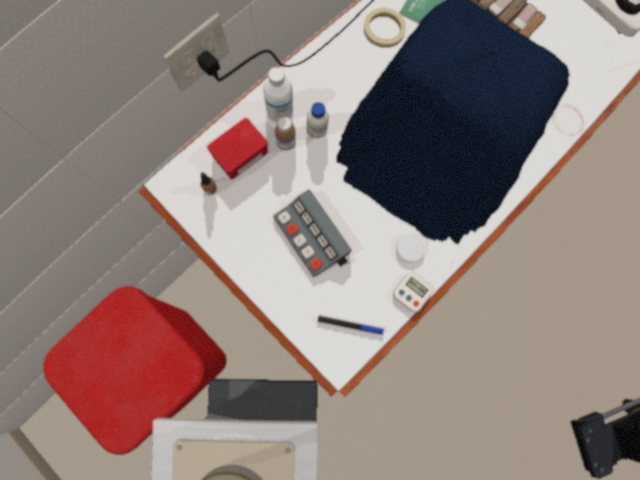

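View pics/scene0.png

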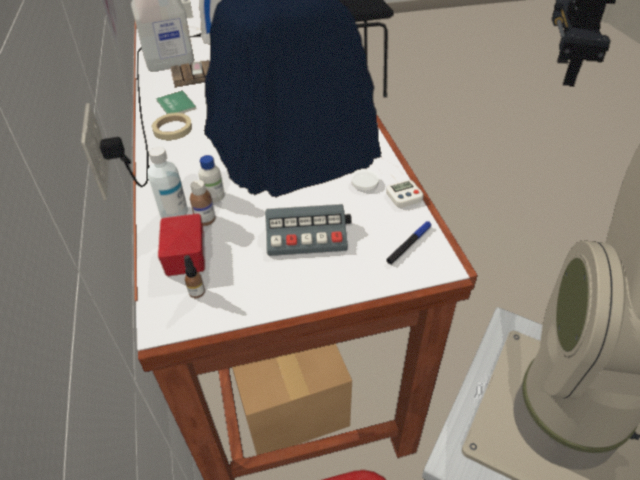

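The top view shows the counter around (312,233), keys running from (284,216) at the left to (316,264) at the knob end, and the knob at (343,261). The timer is at (412,290), the dish at (410,248), the marker at (350,325) and the dropper bottle at (208,185). The scene view agrees: keys run from (276,240) to (338,237), with the knob on the right.

```bash
cat > h.py <<'E'
import numpy as np, cv2
def rays(c,uv):
    f=240/np.tan(np.radians(c["vfov"])/2); K=np.array([[f,0,c["cx"]],[0,f,c["cy"]],[0,0,1]])
    p=cv2.undistortPoints(np.array(uv,float).reshape(-1,1,2),K,np.array([c["k1"],0,0,0.])).reshape(-1,2)
    return np.c_[p,np.ones(len(p))]@c["extrinsics"][:3,:3].T, c["extrinsics"][:3,3]
def on_plane(c,uv,z):
    d,o=rays(c,uv); return o+d*((z-o[2])/d[:,2])[:,None]
E
python3 - <<'E'
from rig import r
from h import *
for n,uv in(("top",[(284,216),(292,229),(299,240),(308,252),(316,264)]),("scene",[(276,240),(291,240),(306,238.5),(322,238),(338,237)])):
    print(n,on_plane(r.camera_info(n),uv,26).round(1).tolist())
print(on_plane(r.camera_info("top"),[(208,190),(285,145),(343,160),(400,218),(450,240),(412,290),(350,325)],0).round())
a=on_plane(r.camera_info("top"),[(284,216),(316,264)],26)
y=a[0]-a[1]; y[2]=0; y/=np.linalg.norm(y); x=np.array([y[1],-y[0],0]); print(x,y)
for s in(1,-1):
    ty=s*x; tz=np.array([0,0,-1.]); R=np.c_[np.cross(ty,tz),ty,tz]
    print(R.round(3).tolist(), r.inverse_kinematics(a.mean(0)+[0,0,180],R))
E
```

```text
top [[551.2, -87.6, 26.0], [525.0, -104.0, 26.0], [503.1, -118.3, 26.0], [479.4, -136.3, 26.0], [456.0, -152.3, 26.0]]
scene [[545.2, -86.5, 26.0], [521.1, -100.0, 26.0], [499.2, -116.9, 26.0], [474.2, -132.4, 26.0], [449.8, -149.1, 26.0]]
[[ 611.   72.    0.]
 [ 712.  -85.    0.]
 [ 681. -207.    0.]
 [ 558. -325.    0.]
 [ 514. -428.    0.]
 [ 410. -346.    0.]
 [ 339. -221.    0.]]
[ 0.56163667 -0.82738398  0.        ] [0.82738398 0.56163667 0.        ]
[[0.827, 0.562, 0.0], [0.562, -0.827, 0.0], [0.0, 0.0, -1.0]] [ 39.06658491   9.82008304 -33.63610358 101.58465871   5.75886169
  70.30701786 -51.95799819]
[[-0.827, -0.562, 0.0], [-0.562, 0.827, 0.0], [-0.0, -0.0, -1.0]] [ 68.57759142  20.244174   -70.63659581 100.43236222  19.89719237
  73.57744899 117.43885232]
```

```bash
cat >> h.py <<'E'
def frame(y):
    y=np.array([y[0],y[1],0.]); y/=np.linalg.norm(y); x=np.array([y[1],-y[0],0]); z=np.array([0,0,-1.])
    return x,y,np.c_[np.cross(x,z),x,z]
E
python3 - <<'E'
from rig import r
from h import *
x,y,R=frame((.827,.562))
r.gripper_close()
r.line_to([150,-440,300],feed=200)
r.move_to([430,-125,300],R)
r.move_to([500,-118,200],R)
c=r.camera_info("wrist"); im=r.snapshot("wrist"); cv2.imwrite("pics/w0.png",im)
np.save("w0.npy",c)
print(r.current_time_s(),r.current_opening(),r.current_tool_pos(),r.current_ft_force(),c)
E
```

```text
4.7833 0.31406735588366685 [ 499.91660904 -118.9393816   201.37354101] [ 0.84283197 -0.1007083   0.50796559] {'vfov': 67.00938279538606, 'cx': 319.2329269664239, 'cy': 240.93533459492883, 'k1': -0.030056725407661966, 'extrinsics': array([[ 5.61579926e-01, -7.93517789e-01, -2.34430172e-01,
         5.64182607e+02],
       [-8.27421847e-01, -5.38922967e-01, -1.57908591e-01,
        -7.44990182e+01],
       [-1.03652819e-03,  2.82650940e-01, -9.59222274e-01,
         3.38268638e+02],
       [ 0.00000000e+00,  0.00000000e+00,  0.00000000e+00,
         1.00000000e+00]])}
```

View pics/w0.png

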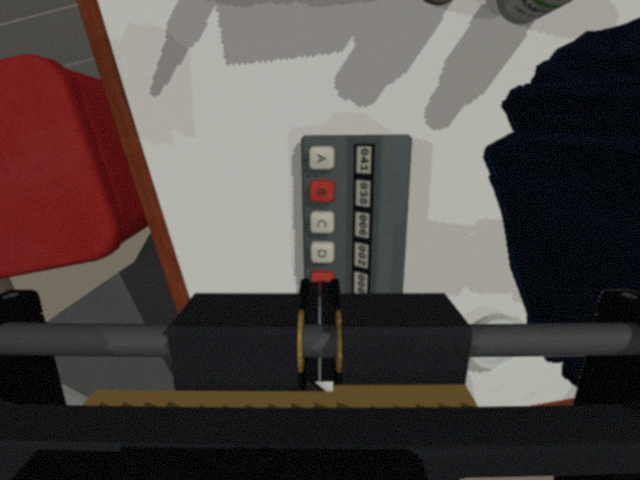

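The wrist view shows keys A to D at (322,157), (322,190), (322,222) and (322,252). The fifth is partly hidden by the fingers.

```bash
python3 - <<'E'
from h import *
im=cv2.imread("pics/w0.png"); c=np.load("w0.npy",allow_pickle=True).item()
m=(im.max(2)>125).astype(np.uint8); m[:,:304]=0; m[:,342:]=0; m[:140]=0; m[268:]=0
m=cv2.morphologyEx(m,cv2.MORPH_CLOSE,np.ones((5,5)))
n,_,st,_=cv2.connectedComponentsWithStats(m); 
st=[s for s in st[1:] if s[4]>200]; st.sort(key=lambda s:s[1])
for s in st: print(s)
uv=[(s[0]+(s[2]-1)/2,s[1]+(s[3]-1)/2) for s in st]
p=on_plane(c,uv,26); print(p.round(1), np.linalg.norm(np.diff(p,axis=0),axis=1))
x,y,R=frame(p[0]-p[-1]); k=np.array([62,34,6,-22][:len(p)])
o=(p[:,:2]-k[:,None]*y[:2]).mean(0); print(y)
print([(o+a*y[:2]).round(1) for a in(62,6,-50)])
E
```

```text
[310 147  24  21 490]
[311 181  22  19 339]
[311 212  23  21 448]
[311 242  23  20 426]
[[ 549.9  -86.1   26. ]
 [ 526.9 -101.8   26. ]
 [ 503.7 -118.1   26. ]
 [ 481.  -133.6   26. ]] [27.85506546 28.3581281  27.43450403]
[0.82338842 0.5674782  0.        ]
[array([549.9, -86.1]), array([ 503.8, -117.8]), array([ 457.7, -149.6])]
```

```bash
cat >> h.py <<'E'
def press(r,key,R,x):
    p=np.array([*(np.array(key)-2*x[:2]),75.])
    q=p+[0,0,15]
    r.line_to(q,feed=120,frame=R); r.line_to(p,feed=60); r.pause(.2)
    e=p-r.current_tool_pos(); e[2]=0; print("err",e.round(2)); p=p+e
    f0=r.current_ft_force()[2]; z=56.
    while z>45:
        r.line_to([p[0],p[1],z],feed=40); r.pause(.08)
        f=r.current_ft_force()-[0,0,f0]; t=r.current_tool_pos()
        print(z,t.round(1),f.round(1))
        if f[2]>7.5: r.pause(.15); print("settled",r.current_tool_pos().round(1),(r.current_ft_force()[2]-f0).round(1)); break
        z-=.7
    r.line_to(q,feed=60); print(r.current_time_s())
E
python3 - <<'E'
from rig import r
from h import *
x,y,R=frame((.8234,.5675))
press(r,(503.8,-117.8),R,x)
cv2.imwrite("pics/s1.png",r.snapshot("scene"))
E
```

```text
err [-0.16  0.    0.  ]
56.0 [ 502.7 -116.1   56.2] [-0.5  0.8  0.1]
55.3 [ 502.5 -116.1   55.4] [ 0.5  0.2 -0.8]
54.599999999999994 [ 502.5 -116.1   54.6] [-0.3  1.6 -0. ]
53.89999999999999 [ 502.5 -116.1   53.9] [ 0.4  1.2 -0.5]
53.19999999999999 [ 502.5 -116.2   53.2] [-0.9 -0.5 -0.3]
52.499999999999986 [ 502.5 -116.1   52.5] [0.6 1.2 1.2]
51.79999999999998 [ 502.4 -116.    51.8] [-1.   1.5  2.5]
51.09999999999998 [ 502.5 -116.    51.1] [-2.1  2.4  2.9]
50.39999999999998 [ 502.4 -116.    50.4] [-2.4  2.3  5. ]
49.699999999999974 [ 502.5 -116.    49.8] [-3.7  2.6  5.3]
48.99999999999997 [ 502.6 -116.    49.2] [-3.3  3.6  7.6]
settled [ 502.6 -116.    49.2] 8.8
11.475
```

```bash
python3 - <<'E'
from h import *
for f in("scene0","s1"):
    h=cv2.imread(f"pics/{f}.png")[200:262,258:355]; cv2.imwrite(f"pics/c_{f}.png",cv2.resize(h,None,fx=4,fy=4))
a,b=[cv2.imread(f"pics/c_{f}.png") for f in("scene0","s1")]; cv2.imwrite("pics/cmp.png",np.vstack([a,b]))
E
```

```text
(no output)
```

View pics/cmp.png

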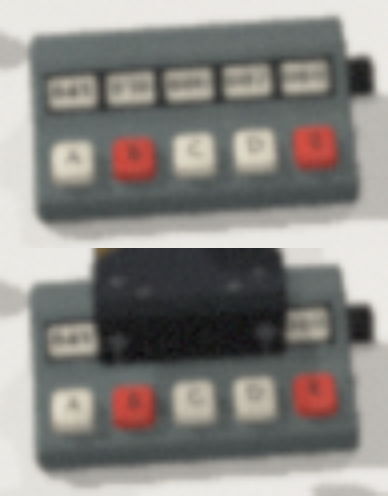

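The comparison shows the counter in the same place in both frames, with all the keys up. I'll carry on with the left-end key.

```bash
python3 - <<'E'
from rig import r
from h import *
x,y,R=frame((.8234,.5675))
press(r,(549.9,-86.1),R,x)
E
```

```text
err [-0.15  0.02  0.  ]
56.0 [548.7 -84.4  56.1] [ 0.3 -0.5 -1.4]
55.3 [548.7 -84.5  55.4] [ 0.8 -0.5 -0.5]
54.599999999999994 [548.6 -84.4  54.6] [ 0.3  0.  -1. ]
53.89999999999999 [548.6 -84.5  53.9] [-0.1  0.1 -1. ]
53.19999999999999 [548.6 -84.4  53.2] [-0.3 -0.1 -0.8]
52.499999999999986 [548.7 -84.4  52.6] [-0.2  0.4  1.1]
51.79999999999998 [548.6 -84.3  51.8] [-0.8 -0.   0.7]
51.09999999999998 [548.6 -84.2  51.1] [-2.   2.3  2.6]
50.39999999999998 [548.7 -84.3  50.5] [-1.2  2.   3.5]
49.699999999999974 [548.7 -84.4  49.8] [-1.9  1.5  5. ]
48.99999999999997 [548.7 -84.3  49.2] [-2.8  2.4  6. ]
48.29999999999997 [548.8 -84.3  48.8] [-4.   1.8  8.6]
settled [548.8 -84.3  48.8] 8.1
18.1083
```

Key 1 went down about 3.5 mm with about 8 N. Next is the right-end key, then retreat and look.

```bash
python3 - <<'E'
from rig import r
from h import *
x,y,R=frame((.8234,.5675))
press(r,(457.7,-149.6),R,x)
r.line_to([457.7,-149.6,250],feed=150); r.pause(.3)
a=cv2.imread("pics/scene0.png")[150:310,180:450]; b=r.snapshot("scene")[150:310,180:450]
cv2.imwrite("pics/end.png",cv2.resize(np.vstack([a,b]),None,fx=1.8,fy=1.8)); print(r.current_time_s())
E
```

```text
err [-0.18  0.03  0.  ]
56.0 [ 456.5 -147.9   56.1] [-0.7 -0.7 -1. ]
55.3 [ 456.4 -148.    55.4] [-0.2 -0.1 -1.5]
54.599999999999994 [ 456.4 -147.9   54.6] [ 1.4 -0.8 -0.3]
53.89999999999999 [ 456.4 -147.9   53.9] [ 0.5 -0.4 -1.2]
53.19999999999999 [ 456.4 -147.9   53.2] [-0.6  0.9 -0.5]
52.499999999999986 [ 456.4 -147.8   52.5] [-0.8  1.1  0.2]
51.79999999999998 [ 456.3 -147.8   51.8] [-1.6  1.   1.9]
51.09999999999998 [ 456.3 -147.9   51.1] [-2.4  1.   2.9]
50.39999999999998 [ 456.4 -147.9   50.4] [-2.5  2.1  5. ]
49.699999999999974 [ 456.4 -147.9   49.8] [-2.4  2.4  6. ]
48.99999999999997 [ 456.4 -147.9   49.2] [-4.   1.7  7.1]
48.29999999999997 [ 456.4 -147.9   48.7] [-4.4  2.9 10.2]
settled [ 456.4 -147.9   48.7] 11.0
25.1583
26.725
```

View pics/end.png

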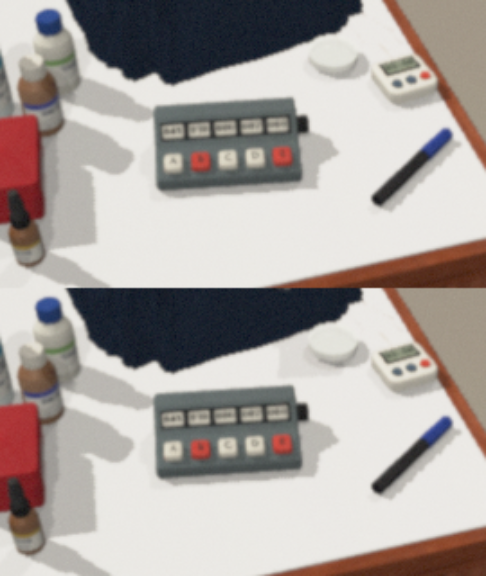

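The counter and the things around it are where they were, the keys are up and the hand is clear, so I'm handing the job in.

```bash
python3 -c "
from rig import r
print(r.sign_off())"
```

```text
the job is handed in; nothing more can be done
None
```

I pressed the middle, left-end and right-end keys in that order, each about 3.5 mm down by the arm's height and force readings (8–11 N), then let up; the last picture shows nothing moved and the hand clear, and I handed the job in at about 27 s, with no verdict returned.

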